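# Load a brittle ferrite ring on the core test stand

### The arm

A 6-joint arm with a two-finger parallel gripper is mounted at the origin on the work surface. World frame = base frame: x ahead of the robot, y to its left, z up, the work surface at z = 0. Lengths are in m, angles in degrees, forces in N, time in s.
With the tool pointing down it reaches from about 0.275 to 0.825 m from the base axis. Payload 4.9 kg.
Tool frame: the origin (TCP) lies at the very end of the fingers, on their centre line; the grasp point (between the pads) lies 19 mm behind it; z points along the fingers, y is the line along which they close (so a half turn about z gives the same grasp; the last joint's range is limited). The gripper opens to 85 mm and grips with 20 to 120 N. Pads are 22 mm wide; open, the fingers measure 114 mm over their backs; the gripper's body (76 mm by 85 mm) begins 54 mm behind the grasp point. The pads swing forward as they close: fully open they stand 13 mm farther back than shut.
Start: joints at [65.248, 18.69, -11.035, 60.275, 0, 82.311], TCP at [0.161, 0.526, 0.231] pointing down, gripper open.
Joint ranges: [-152.03, 152.03], [-55.5, 102.48], [-74.3, 77.21], [-110.64, 120.58], [-84.22, 78.4], [-180, 180]. Speed limits (degrees/s): [147.25, 147.25, 180, 180, 180, 180].

### API

Orientations are given as [roll, pitch, yaw] about the fixed x, y, z axes, in that order (R = Rz(yaw) Ry(pitch) Rx(roll)).
In Python, from plant import get_state, camera, hand_in gives the robot as it stands.
- The arm moves only by the tool servo_tool, never from a script. Its argument "targets" is text: rows parted by semicolons, each of 7 numbers parted by spaces: the shift along the tool's x, y, z in m, then the turn, a rotation vector about the tool's x, y, z in rad, then the finger opening in m, from 0 to 0.0854. A call has 1 to 20 rows; each row is the pose to reach, as a shift and turn from the pose commanded when the call began, along the tool's axes at that moment; what a row does not reach only later rows make up. A row lasts 1/12 s, in which the tool goes at most 41.7 mm and 7.16 degrees, less where a joint would pass 70% of its speed; a pose out of reach is approached as far as the arm can. A call with a gripper value outside its range is refused whole. The fingers move at their own pace and stop on an object; "newtons" is the grip in N (left out, the last holds). Time passes only in rows, so rows that repeat a pose let the fingers close. It gives the time, the measured TCP pose, the force, the opening and the grip force at its end, in the units of the state.
- get_state(): the state, without advancing time (a new reading comes with each control period).
- camera(name): name is "scene" or "top" or "wrist"; returns a dict with "image" (420x560x3 uint8, blue, green, red), "intrinsics" (3x3 intrinsics, pixels), "rvec" (rotation vector, rad) and "tvec" (3), from world to camera coordinates, as OpenCV has them. Camera axes: x right, y down, z forward; pixel columns grow to the right and rows downward; lengths in m; the calibration is good to about 2 mm. A picture is of the moment at which its call begins. There is no depth.
- hand_in(): hands the job in; it is judged then, once.
The state is a dict: "clock": time; "q": joint angles; "joint_vel": joint speeds; "joint_torque": joint torques, N m; "eef_pos": TCP position; "tcp_rot": TCP orientation; "force": force on the tool from outside, world axes, zero at the start; "torque": the same for the moment, N m; "finger_gap": finger opening in m; "finger_force": force on a finger pad.
Only numpy, scipy, OpenCV 4.12 (cv2) and the standard library are available. Lean on these libraries where they do the work, as an engineer would, in place of code of your own. Each camera call takes 0.05 s, during which the arm holds its last target. There are 200 camera calls.

### The job

Pick up the larger bare ferrite ring (not the small one, not the one wound with copper) and put it over the upright post of the black test stand so that it lies flat on the base plate, then let go. Ferrite is brittle: keep the grip light (below 60 N), set the ring down rather than letting it drop more than a centimetre, do not press it hard onto the stand, and leave the small ring and the copper coil where they lie.

Things in the scene. Friction and masses are not known exactly. Their poses are not given: they have to be found in the camera images.
- core_center (a point): centre (half-way up) of the larger bare ferrite ring: plain dark grey, outside diameter 50 mm, hole 30 mm, 22 mm tall, 0.1 to 0.2 kg, lying flat on the bench (underside at z = 0); z is the ring's axis. Brittle: it cracks if gripped with more than 60 N, pressed onto the stand with more than 60 N, or dropped from more than about 10 mm
- stand: core test stand, fixed: a black base plate 10 mm thick, from -50 to +100 mm along its x and 50 mm to either side, with a white upright post, 16 mm in diameter, its rounded top 35 mm above the plate. Origin: on the post's axis at the plate's underside (bench level), z up. Two 20 mm tall brass terminals at x = +83 mm, y = +-25 mm. A loaded ring's underside is 10 mm above the origin
- small_core_center (a point): centre of the small bare ferrite ring, a bystander: dark grey, outside diameter 32 mm, hole 18 mm, 12 mm tall
- coil_center (a point): centre of the wound coil, a bystander: a ring of 52 mm outside diameter and 24 mm tall with copper winding all round it
There are look-alikes about, which are no part of the job. What is shaped like the part that bears core_center but purple is not meant.

How it is judged:
By the outcome, as a careful person would: the job done as asked, in the order asked, and still so for the second after the job is handed in, with the robot touching nothing.
It also fails if it takes over 43 s, if anything falls off the work surface, if the arm or the gripper's body presses on something with over 40 N, if the wrist force passes 120 N, or if a joint passes its speed limit or range.

## Working session

There is one attempt and no reset: what is moved stays moved. The work goes in short steps, Python scripts to look and compute and a tool call to move; the robot and the scene stay as the last step left them, time stands still between calls to the robot, and variables do not carry over. Pictures are saved under pics/ and viewed, at most 10 in all, crops included, and the job is handed in when it is done.

Besides the shell and the picture viewer there is one more tool, called after "Request:" as name(argument=value, ...) on one line, values as JSON. servo_tool: Moves the arm, as the interface text tells. Its arguments: {"type":"object","properties":{"targets":{"type":"string"},"newtons":{"type":"number"}},"required":["targets"]}

```bash
mkdir -p pics; cat > h.py <<'E'
import numpy as np, cv2
from plant import get_state, camera
def ray(c,u,v,z):
    R,_=cv2.Rodrigues(np.array(c["rvec"],float)); t=np.array(c["tvec"],float).reshape(3); K=np.array(c["intrinsics"])
    o=-R.T@t; d=R.T@np.linalg.solve(K,[u,v,1.]); return o+d*(z-o[2])/d[2]
def proj(c,p):
    return cv2.projectPoints(np.array(p,float).reshape(-1,3),np.array(c["rvec"],float),np.array(c["tvec"],float),np.array(c["intrinsics"]),None)[0].reshape(-1,2)
E
python3 - <<'E'
from h import *
for n in("top","scene"):
    c=camera(n); cv2.imwrite(f"pics/{n}0.png",c["image"])
    R,_=cv2.Rodrigues(np.array(c["rvec"],float)); print(n,(-R.T@np.array(c["tvec"]).reshape(3)).round(3))
print(get_state())
E
```

```text
top [0.428 0.009 0.806]
scene [0.894 0.517 0.48 ]
{'clock': 0.1, 'q': array([ 6.52476952e+01,  1.87285265e+01, -1.10856428e+01,  6.02764771e+01,
       -5.24113525e-05,  8.23101777e+01]), 'joint_vel': array([ 0.12817143, -0.03306308,  0.15316583, -0.10909167,  0.007889  ,
       -0.0610332 ]), 'joint_torque': array([ 3.36055764e-04, -4.44237542e+01,  2.63038909e+01,  7.85934652e-03,
       -1.27664107e-04,  6.11164111e-06]), 'eef_pos': array([0.16115034, 0.52530822, 0.23057871]), 'tcp_rot': array([-1.79910162e+02, -1.20774655e-02,  1.62937508e+02]), 'force': array([ 0.89786081,  0.21066119, -0.48957537]), 'torque': array([-0.00523629,  0.0376534 , -0.0017003 ]), 'finger_force': 0.0, 'finger_gap': 0.08505679426950735}
```

View pics/top0.png

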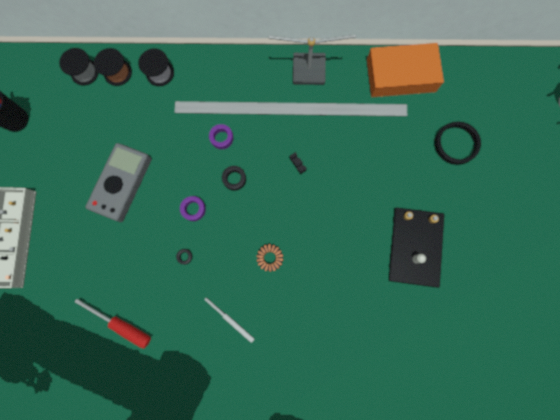

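View pics/scene0.png

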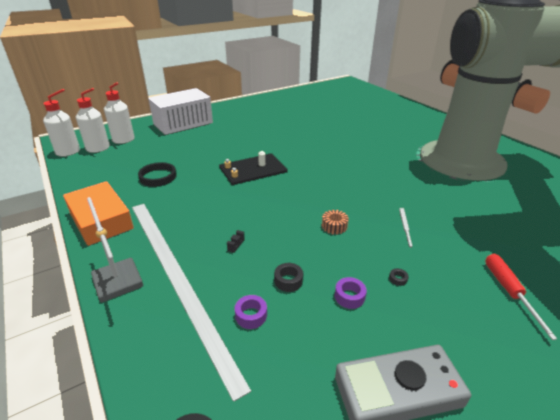

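The top view shows these candidates for the larger ring:
- dark ring (234,178)
- purple rings (221,136) and (192,208), excluded by colour
- small dark ring (184,257)
- copper coil (270,258)
- large black hoop (458,143), far too big

I choose (234,178). The stand's post is at (420,258), with terminals at (409,215) and (434,219).

```bash
python3 - <<'E'
from h import *
c=camera("top"); im=c["image"]; hsv=cv2.cvtColor(im,cv2.COLOR_BGR2HSV)
dark=((hsv[...,2]<60)&(hsv[...,1]<110)).astype(np.uint8)*255
cs,_=cv2.findContours(dark,cv2.RETR_EXTERNAL,cv2.CHAIN_APPROX_NONE)
for k in cs:
    a=cv2.contourArea(k)
    if a<80 or a>6000: continue
    r=cv2.minAreaRect(k); (u,v),(w,h),ang=r
    p=ray(c,u,v,.011); 
    b=cv2.boxPoints(r); s=[ray(c,*q,.011) for q in b]
    print(np.round([u,v,a],1),p.round(4),"size",np.round([np.linalg.norm(s[0]-s[1]),np.linalg.norm(s[1]-s[2])],4))
    if abs(u-417)<12 and abs(v-247)<12:
        s=np.array([ray(c,*q,.010)[:2] for q in b]); print("plate",s.round(4).tolist())
for n,u,v,z in(("post",420,258,.045),("t1",409,215,.03),("t2",434,219,.03),("coil",270,258,.012)): print(n,ray(c,u,v,z).round(4))
x=lambda u,v,s:cv2.resize(im[v-s:v+s,u-s:u+s],(380,380),interpolation=cv2.INTER_CUBIC)
cv2.imwrite("pics/crop1.png",np.hstack([x(234,178,25),x(418,245,45)]))
E
```

```text
[ 416.5  247.  3534.5] [ 0.5016 -0.2382  0.011 ] size [0.15   0.1001]
plate [[0.4312, -0.1815], [0.5806, -0.197], [0.5741, -0.2971], [0.4258, -0.2786]]
[112.5 184.  208.5] [0.618  0.3859 0.011 ] size [0.0361 0.0344]
[234.  178.  385.5] [0.6357 0.1318 0.011 ] size [0.046 0.047]
[297.3 162.8 113. ] [0.6708 0.0012 0.011 ] size [0.0146 0.0426]
[ 457.5  142.5 1412.5] [ 0.7202 -0.3291  0.011 ] size [0.0931 0.087 ]
[ 13.5 111.  635. ] [0.7767 0.6206 0.011 ] size [0.0888 0.0606]
[155.6  67.2 855.5] [0.8829 0.3162 0.011 ] size [0.0624 0.0912]
[  95.   66. 1795.] [0.8845 0.4518 0.011 ] size [0.1584 0.0863]
post [ 0.4779 -0.2335  0.045 ]
t1 [ 0.5624 -0.2197  0.03  ]
t2 [ 0.5556 -0.2679  0.03  ]
coil [0.4725 0.052  0.012 ]
```

View pics/crop1.png

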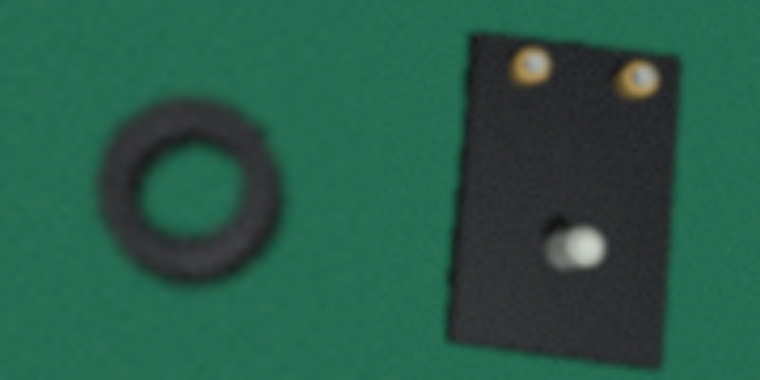

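The ring at (234,178) is plain grey with an outside diameter of about 49 mm, centred at (0.635, 0.132). The stand origin comes out near (0.478, -0.2345). The tool's yaw already puts the fingers clear of the purple rings, so no turn is needed. I'll move above the ring.

Request:
servo_tool(targets="-0.015 -0.006 0 0 0 0 0.085; -0.045 -0.019 0 0 0 0 0.085; -0.08 -0.033 0 0 0 0 0.085; -0.115 -0.048 0 0 0 0 0.085; -0.15 -0.063 0 0 0 0 0.085; -0.185 -0.077 0 0 0 0 0.085; -0.22 -0.092 0 0 0 0 0.085; -0.255 -0.107 0 0 0 0 0.085; -0.29 -0.121 0 0 0 0 0.085; -0.325 -0.136 0 0 0 0 0.085; -0.36 -0.15 0 0 0 0 0.085; -0.395 -0.165 0.01 0 0 0 0.085; -0.43 -0.18 0.02 0 0 0 0.085; -0.465 -0.194 0.03 0 0 0 0.085; -0.5 -0.209 0.04 0 0 0 0.085; -0.53 -0.221 0.05 0 0 0 0.085; -0.552 -0.231 0.06 0 0 0 0.085; -0.564 -0.236 0.068 0 0 0 0.085; -0.569 -0.238 0.07 0 0 0 0.085; -0.569 -0.238 0.07 0 0 0 0.085", newtons=30)

```text
clock: 1.82
eef_pos: [0.635, 0.1309, 0.16]
tcp_rot: [-180.0, -0.1, 162.9]
force: [-0.7, -0.1, 0.5]
finger_gap: 0.085
finger_force: 0.0
```

```bash
python3 - <<'E'
from h import *
c=camera("wrist"); cv2.imwrite("pics/w1.png",c["image"]); s=get_state(); print(s["clock"],s["eef_pos"],s["tcp_rot"])
im=c["image"]; hsv=cv2.cvtColor(im,cv2.COLOR_BGR2HSV); print(proj(c,[.6355,.132,.022]).round())
for z in(0.022,): 
  dark=((hsv[...,2]<75)&(hsv[...,1]<110)).astype(np.uint8)*255
  cs,_=cv2.findContours(dark,cv2.RETR_EXTERNAL,cv2.CHAIN_APPROX_NONE)
  for k in cs:
    if cv2.contourArea(k)>1000:
        (u,v),r=cv2.minEnclosingCircle(k); M=cv2.moments(k); print(round(u),round(v),round(r),ray(c,u,v,z).round(4),"diam",np.linalg.norm(ray(c,u-r,v,z)-ray(c,u+r,v,z)).round(4))
E
```

```text
1.8667 [0.63466192 0.13181835 0.16088526] [-1.79994510e+02 -9.56627429e-02  1.62947457e+02]
[[277. 192.]]
280 389 281 [0.8444 0.0702 0.022 ] diam 0.596
277 188 30 [0.6324 0.1326 0.022 ] diam 0.0505
```

View pics/w1.png

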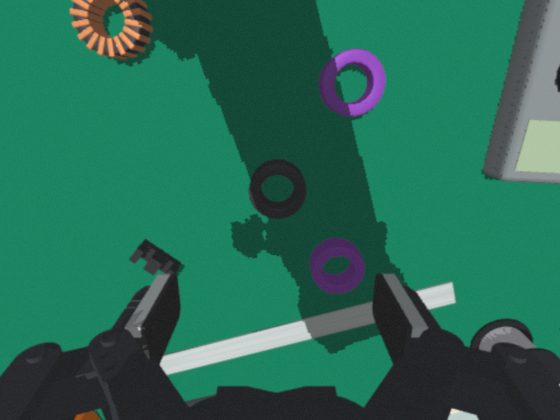

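The wrist view shows the chosen ring at (277,188). It measures 50.5 mm across and sits within about 2 mm of the point under the TCP. The fingers, left and right, are clear of the purple rings at (337,265) and (353,83). I'll descend and grip.

Request:
servo_tool(targets="0 0 0.01 0 0 0 0.085; 0 0 0.03 0 0 0 0.085; 0 0 0.055 0 0 0 0.085; 0 0 0.08 0 0 0 0.085; 0 0 0.105 0 0 0 0.085; 0 0 0.125 0 0 0 0.085; 0 0 0.14 0 0 0 0.085; 0 0 0.15 0 0 0 0.085; 0 0 0.156 0 0 0 0.085; 0 0 0.156 0 0 0 0.07; 0 0 0.156 0 0 0 0.06; 0 0 0.156 0 0 0 0.055; 0 0 0.156 0 0 0 0.05; 0 0 0.156 0 0 0 0.045; 0 0 0.156 0 0 0 0.04; 0 0 0.156 0 0 0 0.04; 0 0 0.156 0 0 0 0.04; 0 0 0.156 0 0 0 0.04", newtons=30)

```text
clock: 3.37
eef_pos: [0.6365, 0.1314, 0.0069]
tcp_rot: [179.9, 0.1, 162.9]
force: [-1.4, 0.0, 5.9]
finger_gap: 0.0483
finger_force: 31.0
```

Request:
servo_tool(targets="0 0 -0.003 0 0 0 0.04; 0 0 -0.008 0 0 0 0.04; 0 0 -0.015 0 0 0 0.04; 0 0 -0.025 0 0 0 0.04; 0 0 -0.04 0 0 0 0.04; 0 0 -0.06 0 0 0 0.04; 0 0 -0.08 0 0 0 0.04; 0 0 -0.095 0 0 0 0.04; 0 0 -0.105 0 0 0 0.04; 0 0 -0.11 0 0 0 0.04; 0 0 -0.11 0 0 0 0.04")

```text
clock: 4.28
eef_pos: [0.6363, 0.1314, 0.1168]
tcp_rot: [179.9, 0.1, 162.9]
force: [-0.2, -0.7, -0.9]
finger_gap: 0.0482
finger_force: 31.4
```

```bash
python3 - <<'E'
from h import *
s=get_state(); print(s["clock"],s["eef_pos"],s["tcp_rot"],s["finger_gap"],s["finger_force"],s["force"])
c=camera("wrist"); cv2.imwrite("pics/w2.png",c["image"]); 
R,_=cv2.Rodrigues(np.array(c["rvec"],float)); print("cam",-R.T@np.array(c["tvec"]).reshape(3), R[2])
E
```

```text
4.2833 [0.63630722 0.13138742 0.11680395] [1.79949662e+02 1.23265364e-01 1.62934478e+02] 0.048233551643719834 31.391704101115465 [-0.19687615 -0.74249988 -0.88637097]
cam [0.55546312 0.15592598 0.25939302] [ 0.31443274 -0.09519227 -0.94449483]
```

View pics/w2.png

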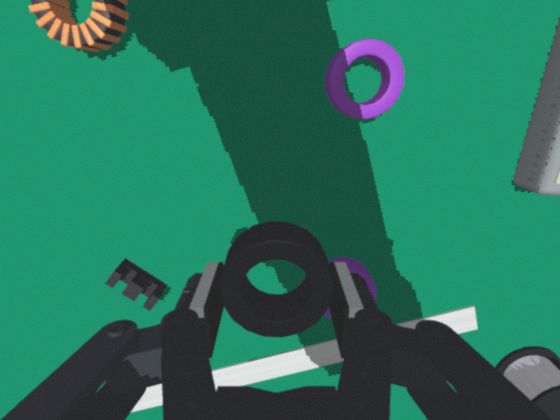

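The ring is held level at (275,280), with no tilt visible. Next I check its offset from the TCP along tool x.

```bash
python3 - <<'E'
from h import *
c=camera("wrist"); im=c["image"]; s=get_state(); p=s["eef_pos"]
t=np.linspace(0,2*np.pi,181); tx=np.array([-.956,.2934])
zb=.110
for off in(-.005,0,.005):
    q=[]
    for z in(zb,zb+.022):
        q.append(np.c_[p[0]+tx[0]*off+.025*np.cos(t),p[1]+tx[1]*off+.025*np.sin(t),0*t+z])
    u=proj(c,np.vstack(q)); print(off,u.min(0).round(),u.max(0).round())
g=im[:,275].astype(int); print([(r,tuple(g[r])) for r in list(range(212,232,3))+list(range(255,266,3))+list(range(288,300,3))+list(range(326,345,3))])
E
```

```text
-0.005 [218. 231.] [334. 351.]
0 [217. 221.] [334. 342.]
0.005 [216. 211.] [335. 333.]
[(212, (np.int64(62), np.int64(82), np.int64(19))), (215, (np.int64(61), np.int64(81), np.int64(22))), (218, (np.int64(64), np.int64(84), np.int64(28))), (221, (np.int64(51), np.int64(60), np.int64(34))), (224, (np.int64(41), np.int64(38), np.int64(40))), (227, (np.int64(41), np.int64(38), np.int64(40))), (230, (np.int64(42), np.int64(39), np.int64(40))), (255, (np.int64(41), np.int64(41), np.int64(38))), (258, (np.int64(43), np.int64(44), np.int64(41))), (261, (np.int64(62), np.int64(83), np.int64(26))), (264, (np.int64(61), np.int64(80), np.int64(21))), (288, (np.int64(113), np.int64(152), np.int64(34))), (291, (np.int64(112), np.int64(151), np.int64(33))), (294, (np.int64(68), np.int64(88), np.int64(37))), (297, (np.int64(42), np.int64(40), np.int64(40))), (326, (np.int64(46), np.int64(45), np.int64(44))), (329, (np.int64(44), np.int64(42), np.int64(40))), (332, (np.int64(40), np.int64(39), np.int64(38))), (335, (np.int64(42), np.int64(44), np.int64(41))), (338, (np.int64(112), np.int64(150), np.int64(35))), (341, (np.int64(112), np.int64(151), np.int64(30))), (344, (np.int64(113), np.int64(152), np.int64(36)))]
```

The ring is centred within about 1 mm. I'll carry it above the post.

Request:
servo_tool(targets="0.001 -0.005 0 0 0 0 0.04; 0.002 -0.016 0 0 0 0 0.04; 0.004 -0.034 0 0 0 0 0.04; 0.006 -0.058 0 0 0 0 0.04; 0.009 -0.084 0 0 0 0 0.04; 0.012 -0.112 0 0 0 0 0.04; 0.016 -0.14 0 0 0 0 0.04; 0.019 -0.168 0 0 0 0 0.04; 0.022 -0.196 0 0 0 0 0.04; 0.025 -0.224 0 0 0 0 0.04; 0.028 -0.252 0 0 0 0 0.04; 0.031 -0.28 0 0 0 0 0.04; 0.034 -0.308 0 0 0 0 0.04; 0.037 -0.334 0 0 0 0 0.04; 0.04 -0.357 0 0 0 0 0.04; 0.042 -0.375 0 0 0 0 0.04; 0.043 -0.388 0 0 0 0 0.04; 0.044 -0.395 0 0 0 0 0.04; 0.044 -0.396 0 0 0 0 0.04; 0.044 -0.396 0 0 0 0 0.04")

```text
clock: 6.05
eef_pos: [0.477, -0.2342, 0.1151]
tcp_rot: [180.0, -0.0, 162.9]
force: [1.2, -0.2, -0.9]
finger_gap: 0.0481
finger_force: 31.4
```

```bash
python3 - <<'E'
from h import *
s=get_state(); print(s["clock"],s["eef_pos"],s["tcp_rot"],s["finger_gap"],s["finger_force"])
c=camera("wrist"); im=c["image"].copy()
R,_=cv2.Rodrigues(np.array(c["rvec"],float)); print("cam",-R.T@np.array(c["tvec"]).reshape(3))
print("post top pred",proj(c,[.478,-.2345,.045]),"base",proj(c,[.478,-.2345,.01]))
d=camera("scene"); print("scene post",proj(d,[.478,-.2345,.045]))
x=d["image"][90:210,180:340]
cv2.imwrite("pics/w3.png",np.hstack([cv2.resize(im[150:420,100:460],(400,300)),cv2.resize(x,(400,300),interpolation=cv2.INTER_CUBIC)]))
E
```

```text
6.05 [ 0.4769913  -0.23419135  0.11506103] [ 1.79969021e+02 -2.38745828e-02  1.62913123e+02] 0.04811233775128444 31.385521162301302
cam [ 0.39653792 -0.20968207  0.25786654]
post top pred [[275.91723739 222.34379637]] base [[275.86262624 205.30736151]]
scene post [[262.53620882 151.56323035]]
```

View pics/w3.png

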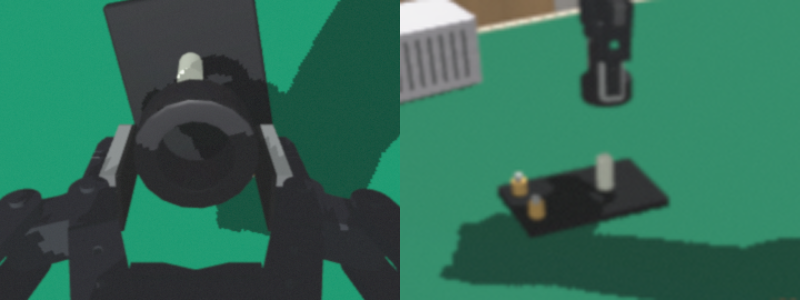

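The post shows at about column 270 in the wrist view, against a predicted 276. I'll measure this sideways offset with masks.

```bash
python3 - <<'E'
from h import *
c=camera("wrist"); hsv=cv2.cvtColor(c["image"],cv2.COLOR_BGR2HSV)
def cen(h,box):
    m=np.zeros(h.shape[:2],bool); a,b,l,r=box; m[a:b,l:r]=((h[...,2]>110)&(h[...,1]<80))[a:b,l:r]; return m
m=cen(hsv,(190,228,240,310)); ys,xs=np.nonzero(m)
for r in range(ys.min(),ys.max()+1,4): print(r,xs[ys==r].min(),xs[ys==r].max())
# post line: intersect mid column with height .03
R,_=cv2.Rodrigues(np.array(c["rvec"],float))
print("d px per m tool y",(proj(c,[.478+.2934*.01,-.2345+.956*.01,.03])-proj(c,[.478,-.2345,.03])))
for z in(.02,.035,.045): print(z,proj(c,[.478,-.2345,z]).round(1))
dark=((hsv[...,2]<100)&(hsv[...,1]<90))
for r in(250,): 
    x=np.nonzero(dark[r])[0]; print(r,x.min(),x.max())
t=camera("top"); h=cv2.cvtColor(t["image"],cv2.COLOR_BGR2HSV); ys,xs=np.nonzero(cen(h,(245,270,405,435))); print("top post px",len(xs),xs.mean() if len(xs) else 0,ys.mean() if len(ys) else 0)
d=camera("scene"); h=cv2.cvtColor(d["image"],cv2.COLOR_BGR2HSV); ys,xs=np.nonzero(cen(h,(145,172,250,275)));print("scene post x",xs.min(),xs.max(),xs.mean(),"pred",proj(d,[[.478,-.2345,.045],[.478,-.2345,.01]]).round(1).tolist())
print("scene ring pred",proj(d,[.477,-.2342,.12]))
h2=((h[...,2]<80)&(h[...,1]<90)); 
for r in(122,125,127): x=np.nonzero(h2[r,235:290])[0]+235; print(r,x.min(),x.max())
E
```

```text
197 266 274
201 262 278
205 260 280
209 260 280
213 259 280
217 258 280
221 258 280
d px per m tool y [[1.41054626e+01 1.58132185e-03]]
0.02 [[274.8 209.4]]
0.035 [[274.8 216.7]]
0.045 [[274.8 222. ]]
250 218 341
top post px 14 415.07142857142856 260.0
scene post x 258 265 261.4597701149425 pred [[262.5, 151.6], [262.8, 164.0]]
scene ring pred [[262.2717302  123.10853148]]
122 253 271
125 253 271
127 253 271
```

In the wrist view the post's column centre is 269.5 against 274.8 predicted, so it lies about 3.8 mm along tool -y. The scene view agrees within about 1 px. I'll shift by 3 mm, lower the ring to just above the post, and look again.

Request:
servo_tool(targets="0 -0.001 0.003 0 0 0 0.04; 0 -0.002 0.01 0 0 0 0.04; 0 -0.003 0.02 0 0 0 0.04; 0 -0.003 0.032 0 0 0 0.04; 0 -0.003 0.042 0 0 0 0.04; 0 -0.003 0.05 0 0 0 0.04; 0 -0.003 0.054 0 0 0 0.04; 0 -0.003 0.054 0 0 0 0.04; 0 -0.003 0.054 0 0 0 0.04")

```text
clock: 7.05
eef_pos: [0.4763, -0.2371, 0.061]
tcp_rot: [180.0, -0.0, 162.9]
force: [-0.2, -0.3, -1.1]
finger_gap: 0.0483
finger_force: 31.4
```

```bash
python3 - <<'E'
from h import *
s=get_state(); print(s["clock"],s["eef_pos"],s["tcp_rot"],s["finger_gap"],s["finger_force"],s["force"])
c=camera("wrist"); d=camera("scene"); t=camera("top")
cv2.imwrite("pics/w4.png",np.hstack([cv2.resize(c["image"][200:350,175:375],(400,300),interpolation=cv2.INTER_CUBIC),cv2.resize(d["image"][100:190,205:325],(400,300),interpolation=cv2.INTER_CUBIC)]))
m=((c["image"].min(2)>100)); m[:, :235]=0; m[:,315:]=0; m[:230]=0; m[330:]=0
ys,xs=np.nonzero(m); print(len(xs)); 
if len(xs): print(xs.min(),xs.max(),ys.min(),ys.max())
E
```

```text
7.05 [ 0.47627805 -0.23712849  0.0610386 ] [ 1.79989176e+02 -2.88040113e-02  1.62938885e+02] 0.04826495670508912 31.368507463485003 [-0.18327258 -0.3248634  -1.1157501 ]
347
254 289 240 271
```

View pics/w4.png

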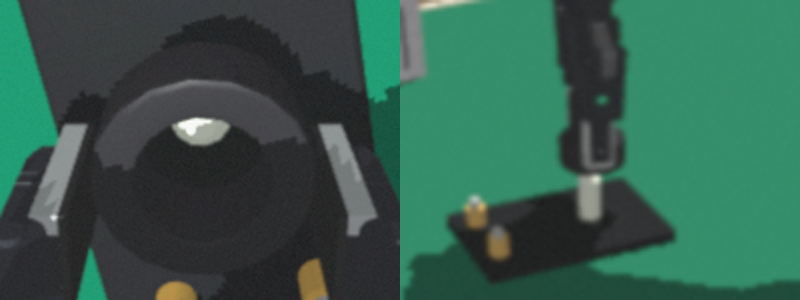

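The wrist view shows the post through the hole at crop (201,130), laterally centred. In the scene view the post (590,195) is directly under the ring (592,150). Now a fore-aft check.

```bash
python3 - <<'E'
from h import *
c=camera("wrist"); p=get_state()["eef_pos"]; tx=np.array([-.956,.2934])
a,b=np.meshgrid(np.linspace(0,2*np.pi,60),np.linspace(0,np.pi,40))
for off in(-.006,-.003,0,.003,.006):
    for nm,ax in(("hemi",.008),("flat",.003)):
        q=np.c_[(p[0]+tx[0]*off+.008*np.sin(b)*np.cos(a)).ravel(),(p[1]+tx[1]*off+.008*np.sin(b)*np.sin(a)).ravel(),(.045-ax+ax*np.cos(b)).ravel()]
        print(off,nm,"bottom row",proj(c,q).max(0).round(1))
m=c["image"][:,275].min(1); print([(r,int(m[r])) for r in range(254,280,2)])
E
```

```text
-0.006 hemi bottom row [290.8 276.3]
-0.006 flat bottom row [291.1 279.3]
-0.003 hemi bottom row [290.8 271.4]
-0.003 flat bottom row [291.2 274.4]
0 hemi bottom row [290.9 266.5]
0 flat bottom row [291.3 269.5]
0.003 hemi bottom row [291.  261.5]
0.003 flat bottom row [291.4 264.5]
0.006 hemi bottom row [291.1 256.5]
0.006 flat bottom row [291.4 259.4]
[(254, 72), (256, 71), (258, 90), (260, 224), (262, 246), (264, 215), (266, 157), (268, 149), (270, 99), (272, 35), (274, 36), (276, 37), (278, 35)]
```

The post is about 2 mm toward tool -x, which matches the scene view. I'll correct that and lower slowly to just above contact.

Request:
servo_tool(targets="-0.001 0 0 0 0 0 0.04; -0.002 0 0 0 0 0 0.04; -0.002 0 0.003 0 0 0 0.04; -0.002 0 0.007 0 0 0 0.04; -0.002 0 0.011 0 0 0 0.04; -0.002 0 0.015 0 0 0 0.04; -0.002 0 0.019 0 0 0 0.04; -0.002 0 0.023 0 0 0 0.04; -0.002 0 0.027 0 0 0 0.04; -0.002 0 0.031 0 0 0 0.04; -0.002 0 0.034 0 0 0 0.04; -0.002 0 0.037 0 0 0 0.04; -0.002 0 0.039 0 0 0 0.04; -0.002 0 0.04 0 0 0 0.04; -0.002 0 0.041 0 0 0 0.04; -0.002 0 0.041 0 0 0 0.04; -0.002 0 0.041 0 0 0 0.04")

```text
clock: 8.67
eef_pos: [0.4784, -0.2378, 0.0204]
tcp_rot: [-180.0, 0.0, 162.9]
force: [1.1, 0.1, -1.8]
finger_gap: 0.0482
finger_force: 31.4
```

No contact yet, so I'll go down in half-millimetre steps.

Request:
servo_tool(targets="0 0 0.0005 0 0 0 0.04; 0 0 0.001 0 0 0 0.04; 0 0 0.0015 0 0 0 0.04; 0 0 0.002 0 0 0 0.04; 0 0 0.0025 0 0 0 0.04; 0 0 0.003 0 0 0 0.04; 0 0 0.003 0 0 0 0.04; 0 0 0.003 0 0 0 0.04")

```text
clock: 9.33
eef_pos: [0.4782, -0.2377, 0.0172]
tcp_rot: [180.0, -0.0, 162.9]
force: [-0.1, 0.1, -2.3]
finger_gap: 0.0483
finger_force: 31.4
```

Request:
servo_tool(targets="0 0 0.0005 0 0 0 0.04; 0 0 0.001 0 0 0 0.04; 0 0 0.001 0 0 0 0.04; 0 0 0.001 0 0 0 0.04")

```text
clock: 9.67
eef_pos: [0.4783, -0.2378, 0.0169]
tcp_rot: [-180.0, 0.0, 162.9]
force: [-1.5, 0.6, 4.9]
finger_gap: 0.048
finger_force: 31.9
```

Contact at about 5–7 N. I'll open slowly, then retract straight up.

Request:
servo_tool(targets="0 0 0 0 0 0 0.05; 0 0 0 0 0 0 0.052; 0 0 0 0 0 0 0.055; 0 0 0 0 0 0 0.06; 0 0 0 0 0 0 0.066; 0 0 0 0 0 0 0.072; 0 0 0 0 0 0 0.078; 0 0 0 0 0 0 0.078; 0 0 0 0 0 0 0.078; 0 0 0 0 0 0 0.078")

```text
clock: 10.5
eef_pos: [0.4783, -0.2378, 0.0163]
tcp_rot: [-180.0, -0.0, 162.9]
force: [0.4, 0.2, 0.9]
finger_gap: 0.0777
finger_force: 0.0
```

Request:
servo_tool(targets="0 0 -0.004 0 0 0 0.078; 0 0 -0.012 0 0 0 0.078; 0 0 -0.025 0 0 0 0.078; 0 0 -0.045 0 0 0 0.078; 0 0 -0.07 0 0 0 0.078; 0 0 -0.095 0 0 0 0.078; 0 0 -0.12 0 0 0 0.078; 0 0 -0.14 0 0 0 0.078; 0 0 -0.15 0 0 0 0.078; 0 0 -0.15 0 0 0 0.078; 0 0 -0.15 0 0 0 0.078")

```text
clock: 11.42
eef_pos: [0.4784, -0.2378, 0.1665]
tcp_rot: [-180.0, 0.1, 162.9]
force: [-0.1, 0.3, -1.0]
finger_gap: 0.0782
finger_force: 0.0
```

```bash
python3 - <<'E'
from h import *
s=get_state(); print(s["clock"],s["eef_pos"],s["finger_gap"],s["force"])
c=camera("wrist"); d=camera("scene")
cv2.imwrite("pics/w5.png",np.hstack([cv2.resize(c["image"][80:380,80:480],(400,300)),cv2.resize(d["image"][100:190,205:325],(400,300),interpolation=cv2.INTER_CUBIC)]))
E
```

```text
11.4167 [ 0.47836824 -0.23784208  0.16645414] 0.0781870634970938 [-0.08846527  0.31664692 -1.03434488]
```

View pics/w5.png

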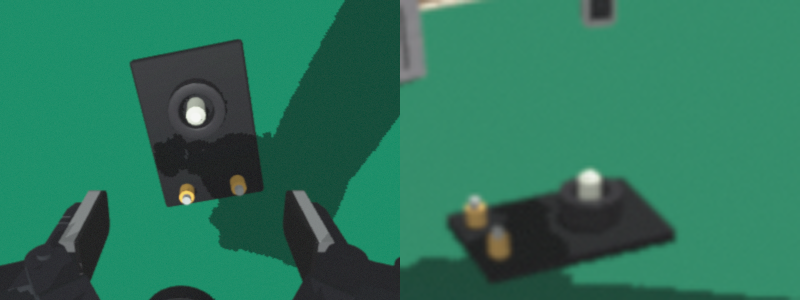

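The ring lies flat on the plate around the post (wrist crop (196,110), scene crop (590,205)), and the gripper is well clear.

```bash
python3 -c "
from plant import hand_in
print(hand_in())"
```

```text
the job is handed in; nothing more can be done
None
```

The larger bare ferrite ring lies flat on the base plate over the post and is released; I gripped it at about 31 N, set it down at about 5 N, left the small ring and coil alone, and handed in at about 11.5 s.

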